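Knock the worn brass pad out of a gate pivot shoe

TASK

Push the worn brass pad up out of its pivot shoe by setting the shoe down, fully home, over the post of the yellow knock-out stand, so that the post comes up through the hole in the shoe's underside. Then take the raised pad and put it lying flat in the blue tray, leaving the shoe standing on the stand.

Things in the scene. Friction and masses are not known exactly. Their poses are not given: they have to be found in the camera images.
- shoe: Loose bare-aluminium block with a brass disc in its top, 80 (x) by 54 (y) by 34 mm high, 0.35 kg, flat on the table. Centred round recess from the top: 41.5 mm wide, 20 deep, filled flush by the pad; below it a 32 mm access hole through the last 14 mm. Origin: centre of the underside, z up. A like block with a black centre is not part of the job.
- pad: Worn pad: solid brass disc, 40 mm in diameter, 20 mm thick, about 0.22 kg, loose in the shoe's recess with its top flush with the shoe's top. It can be gripped only once it has been pushed up. Origin: centre of its underside; z is its axis.
- stand: Fixed knock-out stand: yellow round base plate, 120 mm in diameter, 10 thick, with a steel post at its centre, 18 mm in diameter, rising 28 mm above the plate (38 above the table). With the shoe home on the plate the pad stands 14 mm above the shoe's top, 6 mm of it still in the recess. Origin: centre of the plate's underside, on the table; z up.
- tray: Blue open tray, fixed to the table: 170 by 170 mm outside, 25 mm high, walls and floor 5 mm thick. Origin: centre of its underside, on the table; x and y along its sides, z up.
Things that resemble listed ones, but are neither listed nor needed, are in the scene too. Of the things shaped like the pad, the brass one is meant.

How it is judged:
On the way:
1. the shoe is home on the stand's plate with the post up through its hole, and the pad stands at least 10 mm out of the recess (horizontal distance between shoe and stand below 0.012 m and z of shoe in the frame of stand between 0.007 and 0.014 m and angle between shoe's own z axis and vertical below 0.17 rad and z of pad in the frame of shoe above 0.024 m and horizontal distance between pad and shoe below 0.01 m), for 0.2 s.
At the end, for the whole second after the job is handed in: The brass pad lies flat (within 10 degrees) and at rest inside the tray, either face up, and the empty shoe stands upright (within 10 degrees) and at rest, home on the stand's plate (within 4 mm in height, 12 mm sideways) with the post in its hole (x of pad in the frame of tray between -0.07 and 0.07 m and y of pad in the frame of tray between -0.07 and 0.07 m and angle between the z axis of pad and the z axis of tray, either way round below 0.17 rad and height (world z) of pad below 0.03 m and linear speed of each of pad, shoe below 0.02 m/s and horizontal distance between shoe and stand below 0.012 m and z of shoe in the frame of stand below 0.014 m and angle between shoe's own z axis and vertical below 0.17 rad); the robot touches nothing.
It also fails if it takes over 56 s, if anything falls off the work surface, if the arm or the gripper's body presses on something with over 40 N, if the wrist force passes 120 N, or if a joint passes its speed limit or range.

ROBOT

A 7-joint arm with a two-finger parallel gripper is mounted at the origin on the work surface. World frame = base frame: x ahead of the robot, y to its left, z up, the work surface at z = 0. Lengths are in m, angles in rad, forces in N, time in s.
With the tool pointing down it reaches from about 0.425 to 1.025 m from the base axis. Payload 9.4 kg.
Tool frame: the origin (TCP) lies on the centre line of the jaws, within the pads' length; the fingertips stand 25 mm ahead of it and the grasp point (between the pads) lies 6 mm ahead of it; z points along the fingers, y is the direction in which the jaws open and shut (so a half turn about z gives the same grasp; the last joint's range is limited). The gripper opens to 93 mm and grips with 3 to 60 N. Pads are 15 mm wide; open, the fingers measure 128 mm over their backs; the gripper's body (75 mm by 188 mm) begins 65 mm behind the grasp point.
Start: joints at [1.194, 0.599, -0.003, 1.599, 0.002, 0.943, -0.08], TCP at [0.214, -0.693, 0.244] pointing down, gripper open.
Joint ranges: [-2.57, 2.57], [-0.35, 1.97], [-1.29, 1.29], [0.11, 2.56], [-1.05, 4.19], [0.11, 1.86], [-2.63, 2.63]. Speed limits (rad/s): [2.22, 2.22, 3.01, 3.01, 3.14, 3.14, 3.14].

INTERFACE

Orientations are given as [roll, pitch, yaw] about the fixed x, y, z axes, in that order (R = Rz(yaw) Ry(pitch) Rx(roll)).
In Python, from plant import * gives the robot as it stands.
- The arm moves only by the tool move_arm, never from a script. Its argument "targets" is one flat list of numbers, 4 for each row, row after row: the shift along the tool's x, y, z in m, then the turn about the tool's z in rad. In form: [dx, dy, dz, spin, dx, dy, dz, spin, ...]. A call has 1 to 8 rows; each row is the pose to reach, as a shift and turn from the pose commanded when the call began, along the tool's axes at that moment; what a row does not reach only later rows make up. A row lasts 1/10 s, in which the tool goes at most 50 mm and 8.59 degrees, less where a joint would pass 70% of its speed; a pose out of reach is approached as far as the arm can. A call with a gripper value outside its range is refused whole. "hand" is the opening, from -1 (shut) to 1 (fully open), so that 0 is half open, set as the call begins (left out, the last holds). The fingers move at their own pace and stop on an object; the grip force is fixed at half the most. Time passes only in rows, so rows that repeat a pose let the fingers close. It gives the time, the measured TCP pose, the force and the opening at its end, in the units of the state.
- get_state(): the state, without advancing time (a new reading comes with each control period).
- get_image(name): name is "scene" or "top" or "wrist"; returns the picture (400x640x3 uint8, blue, green, red); there is no depth.
- camera_params(name): a dict with "mtx" (3x3 intrinsics, pixels), "T" (4x4, takes a point from camera to world coordinates); the wrist camera has in their place "tool_from_camera" (4x4, takes a point from camera to tool coordinates, whose origin is the TCP and whose axes are the flange's). Camera axes: x right, y down, z forward; pixel columns grow to the right and rows downward; lengths in m; the calibration is good to about 2 mm. A picture is of the moment at which its call begins: read the wrist's pose just before it. camera_params takes no time and is no camera call.
- sign_off(): hands the job in, once; it reports no verdict.
The state is a dict: "time": time; "qpos": joint angles; "qd": joint speeds; "joint_torque": joint torques, N m; "eef_pos": TCP position; "tcp_rot": TCP orientation; "wrist_force": force on the tool from outside, world axes, zero at the start; "wrist_torque": the same for the moment, N m; "gripper_width": opening from 0.0 (shut) to 1.0 (fully open).
Only numpy, scipy, OpenCV 4.12 (cv2) and the standard library are available. Lean on these libraries where they do the work, as an engineer would, in place of code of your own. Each camera call takes 0.05 s, during which the arm holds its last target.

## Working session

There is one attempt and no reset: what is moved stays moved. The work goes in short steps, Python scripts to look and compute and a tool call to move; the robot and the scene stay as the last step left them, time stands still between calls to the robot, and variables do not carry over. Pictures are saved under pics/ and viewed, and the job is handed in when it is done.

Besides the shell and the picture viewer there is one more tool, called after "Emit:" by a JSON object that holds its "op" and its "data". move_arm: Moves the arm, as the interface text tells. Its arguments: {"type":"object","properties":{"targets":{"type":"array"},"hand":{"type":"number"}},"required":["targets"]}

```bash
ls; mkdir -p pics; python3 - <<'E'
from plant import *
import cv2
s=get_state();print(s)
for n in("scene","top"):
    cv2.imwrite(f"pics/{n}0.png",get_image(n));p=camera_params(n);print(n,p)
print(camera_params("wrist"))
cv2.imwrite("pics/wrist0.png",get_image("wrist"))
E
```

```text
pics
{'time': 0.0, 'qpos': array([ 1.19428634,  0.60014559, -0.0025669 ,  1.60010863,  0.00180107,
        0.9428797 , -0.07978934]), 'qd': array([-0.00042362, -0.00113188,  0.00054395, -0.00223741, -0.00020201,
        0.00053528,  0.0014792 ]), 'joint_torque': array([ 1.20073437e-04, -7.65076017e+01,  1.49667174e+00, -2.52352881e+01,
       -5.26533311e-02,  1.71725324e-02,  1.41890805e-04]), 'eef_pos': array([ 0.21399261, -0.69224301,  0.2427524 ]), 'tcp_rot': array([-3.14005908e+00,  1.28841357e-04,  2.99899385e-01]), 'wrist_force': array([-0.08624509, -0.34026966,  0.0866546 ]), 'wrist_torque': array([ 0.00445986, -0.04785189,  0.02689906]), 'gripper_width': 1.002616356481336}
scene {'mtx': array([[396.76716439,   0.        , 322.52361304],
       [  0.        , 396.76716439, 204.72119784],
       [  0.        ,   0.        ,   1.        ]]), 'T': array([[-0.54657359,  0.45570192, -0.70256179,  1.03144708],
       [ 0.83729884,  0.31112994, -0.44958738,  0.30697624],
       [ 0.01371018, -0.83398676, -0.55161409,  0.47176895],
       [ 0.        ,  0.        ,  0.        ,  1.  
[... 349 characters left out ...]
2],
       [ 2.21431527e-03, -1.83347689e-01, -9.83045636e-01,
         1.13605480e+00],
       [ 0.00000000e+00,  0.00000000e+00,  0.00000000e+00,
         1.00000000e+00]])}
{'mtx': array([[342.53685433,   0.        , 317.00561409],
       [  0.        , 342.53685433, 196.39670108],
       [  0.        ,   0.        ,   1.        ]]), 'tool_from_camera': array([[ 7.26951059e-06, -9.64102719e-01, -2.65529559e-01,
         7.33503647e-02],
       [ 9.99998442e-01,  4.75768531e-04, -1.70007526e-03,
         1.26066143e-04],
       [ 1.76537779e-03, -2.65529133e-01,  9.64101220e-01,
        -1.42465379e-01],
       [ 0.00000000e+00,  0.00000000e+00,  0.00000000e+00,
         1.00000000e+00]])}
```

View pics/top0.png

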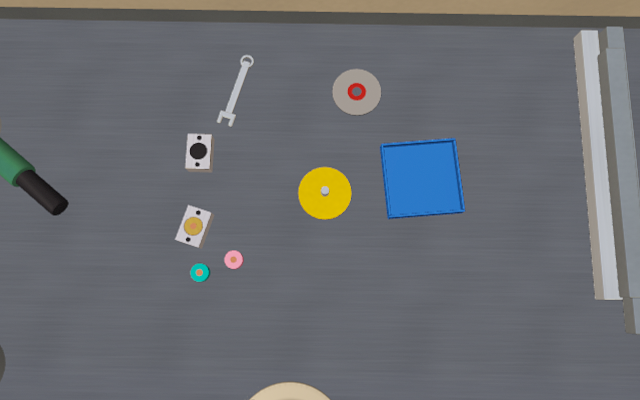

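View pics/scene0.png

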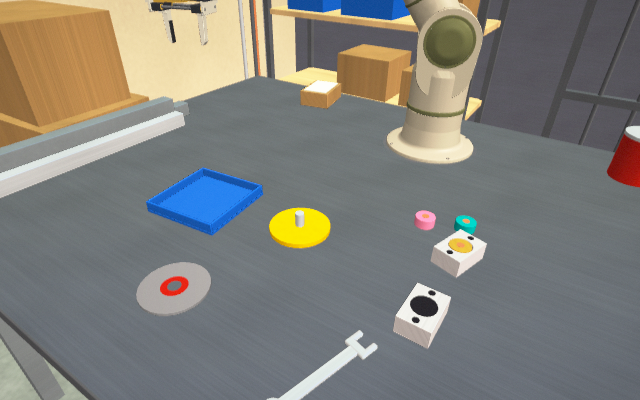

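View pics/wrist0.png

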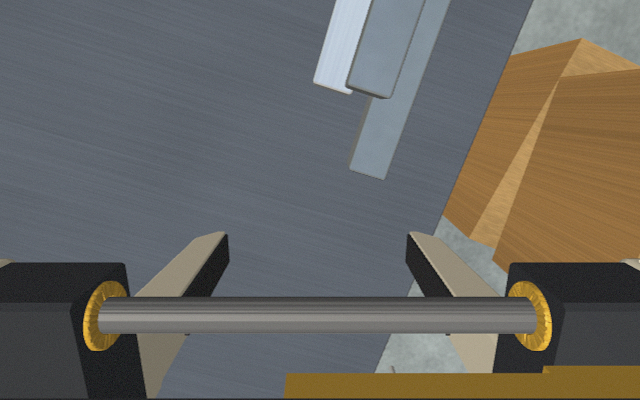

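The top view shows two alike blocks, one with a brass disc at (193,226) and one with a black centre at (199,151). Two disc decoys sit nearby, teal at (199,272) and pink at (233,260). The yellow stand is at (325,192) and a grey plate with a red ring is at (357,92). The blue tray is at (422,178). I'll measure these now and confirm the shoe in an enlarged crop.

```bash
cat > h.py <<'E'
import numpy as np, cv2
from plant import *
def ray(K,T,uv):
    d=T[:3,:3]@np.linalg.solve(K,[uv[0],uv[1],1.]); return T[:3,3],d
def onplane(K,T,uv,z):
    o,d=ray(K,T,uv); return (o+d*(z-o[2])/d[2])
def cents(mask,amin=20):
    c,_=cv2.findContours(mask,cv2.RETR_EXTERNAL,cv2.CHAIN_APPROX_NONE)
    return [k for k in c if cv2.contourArea(k)>amin]
def planepts(K,T,c,z): return np.array([onplane(K,T,p,z)[:2] for p in c.reshape(-1,2)],np.float32)
E
python3 - <<'E'
from h import *
im=cv2.imread('pics/top0.png');p=camera_params('top');K,T=p['mtx'],p['T']
hsv=cv2.cvtColor(im,cv2.COLOR_BGR2HSV)
def rep(name,lo,hi,z,amin=60):
    m=cv2.inRange(hsv,lo,hi)
    for c in cents(m,amin):
        P=planepts(K,T,c,z); r=cv2.minAreaRect(P); e=cv2.minEnclosingCircle(P)
        print(name,'px',c.reshape(-1,2).mean(0).round(),'circ',np.round(e,4) if 0 else e,'rect',r)
rep('yellow',(25,150,120),(35,255,255),.010,300)
rep('brass',(15,80,120),(24,220,255),.034)
rep('blue',(100,150,80),(115,255,255),.025,1000)
m=cv2.inRange(hsv,(0,0,195),(180,40,255))
for c in cents(m,100):
    P=planepts(K,T,c,.034); print('white',c.reshape(-1,2).mean(0),cv2.minAreaRect(P))
s=cv2.imread('pics/scene0.png')[200:360,380:520]; t=im[120:290,160:260]
cv2.imwrite('pics/crop0.png',np.hstack([cv2.resize(s,(420,480)),cv2.resize(t,(300,480))]))
E
```

```text
yellow px [324. 193.] circ ((0.5297199487686157, -0.06477450579404831), 0.05939682573080063) rect ((0.5303660035133362, -0.065010204911232), (0.11730033159255981, 0.11510362476110458), 0.890505313873291)
brass px [193. 226.] circ ((0.44665277004241943, 0.22091473639011383), 0.020098159089684486) rect ((0.44699159264564514, 0.2218671292066574), (0.03781489282846451, 0.03698158264160156), 3.2411463260650635)
brass px [485.   6.] circ ((0.9924662113189697, -0.4591948390007019), 0.34713998436927795) rect ((0.9782164096832275, -0.4594314396381378), (0.038911789655685425, 0.6940019130706787), 0.9507347941398621)
brass px [219.   4.] circ ((0.9818136692047119, 0.18275201320648193), 0.24544063210487366) rect ((0.9740408658981323, 0.1826229691505432), (0.02595456875860691, 0.4905708432197571), 0.9507376551628113)
brass px [66.  3.] circ ((0.9715745449066162, 0.5657335519790649), 0.1441842019557953) rect ((0.9715792536735535, 0.5657336711883545), (0.018172329291701317, 0.2875954508781433), 0.948803722858429)
blue px [421. 178.] circ ((0.5645760297775269, -0.28120338916778564), 0.12013223022222519) rect ((0.5647673010826111, -0.28148525953292847), (0.17146144807338715, 0.17243851721286774), 5.509946823120117)
white [192.11290323 227.23387097] ((0.4470655024051666, 0.22129857540130615), (0.05187752842903137, 0.0781087726354599), 72.51850128173828)
white [605.44337349 233.84337349] ((0.44779297709465027, -0.6758901476860046), (0.28485265374183655, 0.03188282251358032), 1.4404507875442505)
white [198.04201681 149.92436975] ((0.615350604057312, 0.21939711272716522), (0.052683278918266296, 0.07875100523233414), 89.37742614746094)
white [237.87804878  82.75609756] ((0.7773945927619934, 0.13718613982200623), (0.01843981258571148, 0.13828293979167938), 77.0066909790039)
white [592.8037037   85.52962963] ((0.8013176321983337, -0.6795728802680969), (0.034562911838293076, 0.24087834358215332), 89.81086730957031)
```

View pics/crop0.png

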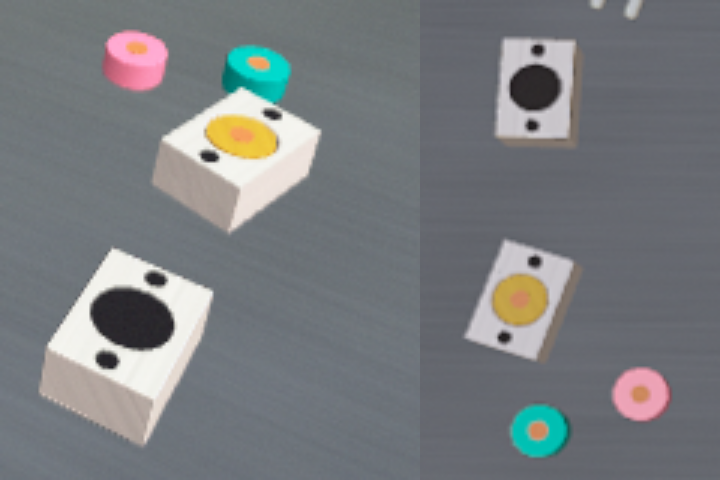

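The crop confirms the brass-centred block is the shoe: brass flush in its top, at (0.447, 0.221) with yaw about -17.5°. The black-centred block and the pink and teal pucks are decoys. The arm goes out around the tray side to stay within reach.

Emit:
{"op": "move_arm", "data": {"targets": [0.437,-0.275,0,-0.8,0.437,-0.275,0,-0.8,0.437,-0.275,0,-0.8,0.437,-0.275,0,-0.8,0.437,-0.275,0,-0.8,0.437,-0.275,0,-0.8,0.437,-0.275,0,-0.8,0.437,-0.275,0,-0.8], "hand": 1}}

```text
time: 0.95
eef_pos: [0.4755, -0.3876, 0.2436]
tcp_rot: [-3.141, -0.0, 1.1]
wrist_force: [1.4, -1.2, 0.5]
gripper_width: 0.999
```

```bash
cat >> h.py <<'E'
from scipy.spatial.transform import Rotation as Rn
def go(x,y,z,yaw):
    s=get_state(); R=Rn.from_euler('xyz',s['tcp_rot'])
    d=R.inv().apply(np.array([x,y,z])-s['eef_pos'])
    w=-(yaw-s['tcp_rot'][2]); w=(w+np.pi)%(2*np.pi)-np.pi
    print('t',round(s['time'],2),'pos',s['eef_pos'].round(4),'rot',s['tcp_rot'].round(3),'q',s['qpos'].round(2),'F',s['wrist_force'].round(1),'g',round(s['gripper_width'],3)); print('shift',d.round(4),'spin',round(w,3),'dist',np.linalg.norm(d).round(3))
E
python3 -c "
from h import *
go(.53,.0,.2,2.0);go(.447,.221,.15,2.836)"
```

```text
t 0.95 pos [ 0.4755 -0.3876  0.2436] rot [-3.141 -0.     1.1  ] q [ 0.76  0.48 -0.25  1.85  0.15  0.83 -0.03] F [ 1.4 -1.2  0.5] g 0.999
shift [ 0.3701 -0.1274  0.0436] spin -0.9 dist 0.394
t 0.95 pos [ 0.4755 -0.3876  0.2436] rot [-3.141 -0.     1.1  ] q [ 0.76  0.48 -0.25  1.85  0.15  0.83 -0.03] F [ 1.4 -1.2  0.5] g 0.999
shift [ 0.5293 -0.3017  0.0936] spin -1.736 dist 0.616
```

Emit:
{"op": "move_arm", "data": {"targets": [0.37,-0.127,0.044,-0.9,0.37,-0.127,0.044,-0.9,0.37,-0.127,0.044,-0.9,0.37,-0.127,0.044,-0.9,0.37,-0.127,0.044,-0.9,0.37,-0.127,0.044,-0.9,0.37,-0.127,0.044,-0.9,0.37,-0.127,0.044,-0.9]}}

```text
time: 1.75
eef_pos: [0.5293, 0.0006, 0.1993]
tcp_rot: [3.141, -0.001, 2.001]
wrist_force: [2.1, -0.2, -0.1]
gripper_width: 1.001
```

```bash
python3 -c "
from h import *
go(.447,.221,.15,2.836)"
```

```text
t 1.75 pos [0.5293 0.0006 0.1993] rot [ 3.141e+00 -1.000e-03  2.001e+00] q [ 0.25  0.47 -0.5   2.07  0.34  0.69 -0.04] F [ 2.1 -0.2 -0.1] g 1.001
shift [0.2347 0.017  0.0495] spin -0.835 dist 0.24
```

Emit:
{"op": "move_arm", "data": {"targets": [0.235,0.017,0.05,-0.835,0.235,0.017,0.05,-0.835,0.235,0.017,0.05,-0.835,0.235,0.017,0.05,-0.835,0.235,0.017,0.05,-0.835,0.235,0.017,0.05,-0.835,0.235,0.017,0.05,-0.835,0.235,0.017,0.05,-0.835]}}

```text
time: 2.55
eef_pos: [0.4472, 0.2183, 0.1494]
tcp_rot: [-3.141, -0.0, 2.831]
wrist_force: [0.4, 0.8, 0.6]
gripper_width: 1.0
```

```bash
cat >> h.py <<'E'
def wrist(name):
    s=get_state(); im=get_image('wrist'); cv2.imwrite(name,im); p=camera_params('wrist')
    T=np.eye(4);T[:3,:3]=Rn.from_euler('xyz',s['tcp_rot']).as_matrix();T[:3,3]=s['eef_pos']
    return im,p['mtx'],T@p['tool_from_camera']
E
python3 -c "
from h import *
im,K,T=wrist('pics/w1.png')
hsv=cv2.cvtColor(im,cv2.COLOR_BGR2HSV)
for c in cents(cv2.inRange(hsv,(20,100,120),(35,255,255)),300):
    P=planepts(K,T,c,.034);print('brass',c.reshape(-1,2).mean(0),cv2.minEnclosingCircle(P))
for c in cents(cv2.inRange(hsv,(0,0,190),(180,40,255)),1000):
    P=planepts(K,T,c,.034);print('white',c.reshape(-1,2).mean(0),cv2.minAreaRect(P))
go(.447,.221,.031,2.836)"
```

```text
brass [465.08396947 383.91221374] ((0.6685277819633484, 0.288516640663147), 0.16517052054405212)
brass [539.0204918  323.32786885] ((0.6054010391235352, 0.36568939685821533), 0.035295967012643814)
brass [101.37931034 315.95566502] ((0.4910446107387543, 0.01121491752564907), 0.037481408566236496)
brass [317.19148936 195.26241135] ((0.4439905285835266, 0.21982409060001373), 0.02022389881312847)
white [369.86190476 351.23333333] ((0.596904993057251, 0.21919290721416473), (0.06489963084459305, 0.04019259288907051), 72.18971252441406)
white [317.07831325 193.61746988] ((0.44448840618133545, 0.21932780742645264), (0.05390951782464981, 0.08018914610147476), 72.5417709350586)
t 2.6 pos [0.4474 0.218  0.1495] rot [-3.141  0.     2.831] q [-0.1   0.55 -0.66  2.17  0.59  0.6   0.07] F [0.5 0.7 0.4] g 1.001
shift [0.0014 0.0028 0.1185] spin -0.005 dist 0.119
```

View pics/w1.png

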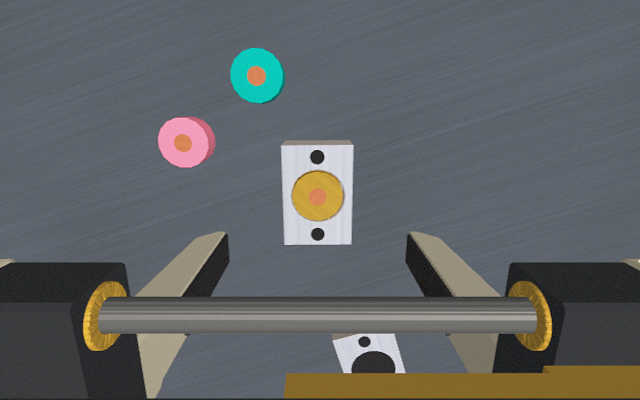

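The wrist view shows the brass shoe at (317,195), centred between the fingers, and both pucks are clear of where the fingers go down. The shoe is refined to (0.444, 0.2195), yaw -17.5°. I'll descend and grip.

Emit:
{"op": "move_arm", "data": {"targets": [0.003,0.001,0.03,-0.005,0.003,0.001,0.06,-0.005,0.003,0.001,0.085,-0.005,0.003,0.001,0.1,-0.005,0.003,0.001,0.11,-0.005,0.003,0.001,0.115,-0.005,0.003,0.001,0.118,-0.005,0.003,0.001,0.118,-0.005]}}

```text
time: 3.4
eef_pos: [0.4448, 0.2208, 0.0318]
tcp_rot: [3.141, 0.0, 2.839]
wrist_force: [0.2, 0.8, 0.2]
gripper_width: 1.008
```

Emit:
{"op": "move_arm", "data": {"targets": [0,0,0,0,0,0,0,0,0,0,0,0,0,0,0,0,0,0,0,0,0,0,0,0,0,0,0,0,0,0,0,0], "hand": -1}}

```text
time: 4.2
eef_pos: [0.4444, 0.2204, 0.0317]
tcp_rot: [-3.141, 0.0, 2.84]
wrist_force: [-0.5, -2.9, 3.7]
gripper_width: 0.579
```

```bash
python3 -c "
from h import *
go(.53,-.065,.12,2.836)"
```

```text
t 4.2 pos [0.4444 0.2204 0.0317] rot [-3.141  0.     2.84 ] q [-0.31  0.72 -0.39  2.25  0.88  0.33 -0.19] F [-0.5 -2.9  3.7] g 0.579
shift [-0.1666 -0.247  -0.0881] spin 0.004 dist 0.311
```

Gripped at 0.579 × 93 = 53.8 mm, which matches the shoe's width. Next I lift and carry it towards the stand.

Emit:
{"op": "move_arm", "data": {"targets": [0,0,-0.03,0,0,0,-0.06,0,0,0,-0.088,0,0,0,-0.088,0]}}

```text
time: 4.6
eef_pos: [0.4455, 0.2217, 0.122]
tcp_rot: [3.138, 0.002, 2.839]
wrist_force: [-0.0, -0.9, -5.0]
gripper_width: 0.577
```

Emit:
{"op": "move_arm", "data": {"targets": [-0.03,-0.04,0,0,-0.06,-0.08,0,0,-0.08,-0.12,0,0,-0.1,-0.16,0,0,-0.11,-0.2,0,0,-0.11,-0.235,0,0,-0.11,-0.247,0,0,-0.11,-0.247,0,0]}}

```text
time: 5.4
eef_pos: [0.4749, -0.0496, 0.1185]
tcp_rot: [-3.141, -0.002, 2.837]
wrist_force: [-0.1, -0.0, -4.8]
gripper_width: 0.581
```

```bash
python3 -c "
from h import *
im,K,T=wrist('pics/w2.png')
hsv=cv2.cvtColor(im,cv2.COLOR_BGR2HSV)
for c in cents(cv2.inRange(hsv,(26,150,100),(34,255,255)),300):
    P=planepts(K,T,c,.010);print('yel',c.reshape(-1,2).mean(0),cv2.boundingRect(c),cv2.minEnclosingCircle(P))
im=get_image('top');cv2.imwrite('pics/t2.png',im)
go(.53,-.065,.12,2.836)"
```

```text
t 5.5 pos [ 0.4764 -0.0466  0.1192] rot [ 3.14 -0.    2.84] q [ 0.43  0.58 -0.64  2.24  0.7   0.53  0.51] F [ 1.   0.6 -4.5] g 0.578
shift [-0.0566 -0.0017 -0.0008] spin 0.004 dist 0.057
```

View pics/w2.png

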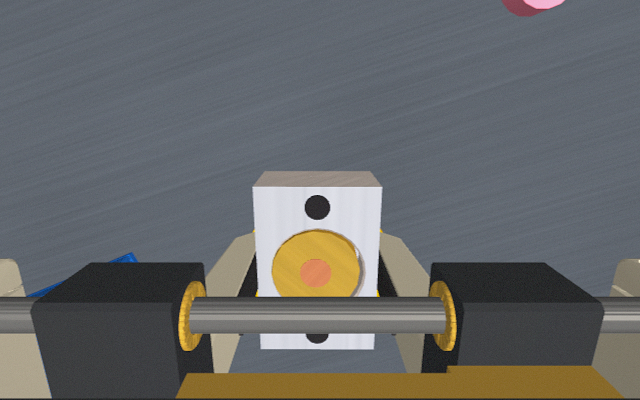

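The wrist view shows the pad still seated in the shoe at (316,268), but the shoe hides the stand. I'll overshoot by 100 mm so the wrist camera can see the stand.

Emit:
{"op": "move_arm", "data": {"targets": [-0.04,0,0,0,-0.08,0,0,0,-0.12,0,0,0,-0.15,0,0,0,-0.157,0,0,0,-0.157,0,0,0,-0.157,0,0,0]}}

```text
time: 6.2
eef_pos: [0.625, -0.0925, 0.1191]
tcp_rot: [3.141, -0.002, 2.842]
wrist_force: [-0.7, -0.3, -4.4]
gripper_width: 0.577
```

```bash
python3 -c "
from h import *
im,K,T=wrist('pics/w3.png')
hsv=cv2.cvtColor(im,cv2.COLOR_BGR2HSV)
for c in cents(cv2.inRange(hsv,(26,150,100),(34,255,255)),300):
    P=planepts(K,T,c,.010);print('yel',c.reshape(-1,2).mean(0),cv2.boundingRect(c),cv2.minEnclosingCircle(P),cv2.minAreaRect(P))
go(.53,-.065,.12,2.836)"
```

```text
t 6.25 pos [ 0.6248 -0.0928  0.1193] rot [-3.141e+00 -1.000e-03  2.842e+00] q [ 0.48  0.73 -0.67  1.89  0.64  0.75  0.72] F [-0.1 -0.1 -4.4] g 0.577
shift [ 0.0988 -0.0014 -0.0005] spin 0.006 dist 0.099
```

View pics/w3.png

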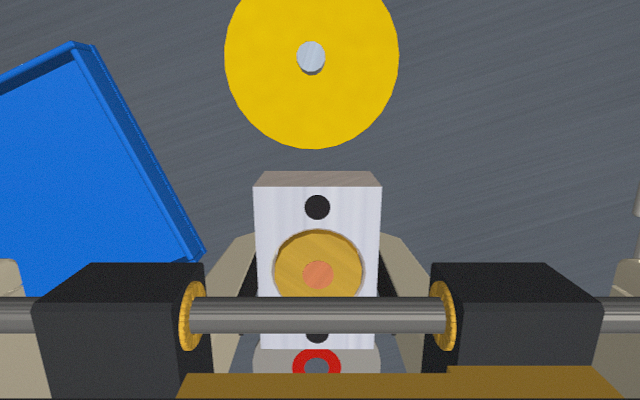

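Now the stand's post top is visible at (311,56) and the held pad at (317,268). I'll compute both positions.

```bash
python3 -c "
from h import *
im=cv2.imread('pics/w3.png');s=get_state();p=camera_params('wrist')
K=p['mtx'];T=np.eye(4);T[:3,:3]=Rn.from_euler('xyz',s['tcp_rot']).as_matrix();T[:3,3]=s['eef_pos'];T=T@p['tool_from_camera']
hsv=cv2.cvtColor(im,cv2.COLOR_BGR2HSV)
m=cv2.inRange(hsv,(26,150,100),(34,255,255));m2=cv2.inRange(hsv[:100,280:345],(80,0,170),(130,60,255))
for c in cents(m2,30):
    c=c+[280,0];P=planepts(K,T,c,.038);print('post',c.reshape(-1,2).mean(0),cv2.minEnclosingCircle(P))
c=max(cents(m,300),key=cv2.contourArea);q=c.reshape(-1,2);q=q[q[:,1]>3]
for c in [q]:
    P=planepts(K,T,c,.010).astype(float);A=np.c_[2*P,np.ones(len(P))];x=np.linalg.lstsq(A,(P**2).sum(1),rcond=None)[0];print('plate',x[:2],np.sqrt(x[2]+x[0]**2+x[1]**2))
for row in (207,335):
  P=onplane(K,T,(317,row),s['eef_pos'][2]+.003);print('bolt',P)
b=planepts(K,T,np.array([[271,268],[363,268],[317,230]]),s['eef_pos'][2]+.003);print(b)
"
```

```text
post [310.34567901  56.16049383] ((0.5272056460380554, -0.06678123772144318), 0.00856501329690218)Traceback (most recent call last):
  File "<string>", line 9, in <module>
    c=max(cents(m,300),key=cv2.contourArea);q=c.reshape(-1,2);q=q[q[:,1]>3]
ValueError: max() iterable argument is empty
```

Emit:
{"op": "move_arm", "data": {"targets": [0.035,-0.001,0,0,0.07,-0.002,0,0,0.09,-0.003,0,0,0.1,-0.004,0,0,0.101,-0.004,0,0,0.101,-0.004,0,0,0.101,-0.004,0,0]}}

```text
time: 6.95
eef_pos: [0.5297, -0.0683, 0.1197]
tcp_rot: [3.141, 0.001, 2.839]
wrist_force: [0.5, 0.2, -5.2]
gripper_width: 0.576
```

```bash
python3 -c "
from h import *
cv2.imwrite('pics/s3.png',get_image('scene'))
go(.5275,-.0665,.042,2.84)"
```

```text
t 7.0 pos [ 0.5295 -0.0683  0.1196] rot [3.141e+00 1.000e-03 2.839e+00] q [ 0.47  0.63 -0.66  2.11  0.68  0.61  0.6 ] F [-0.5 -0.2 -5.4] g 0.578
shift [0.0025 0.0011 0.0776] spin -0.001 dist 0.078
```

View pics/s3.png

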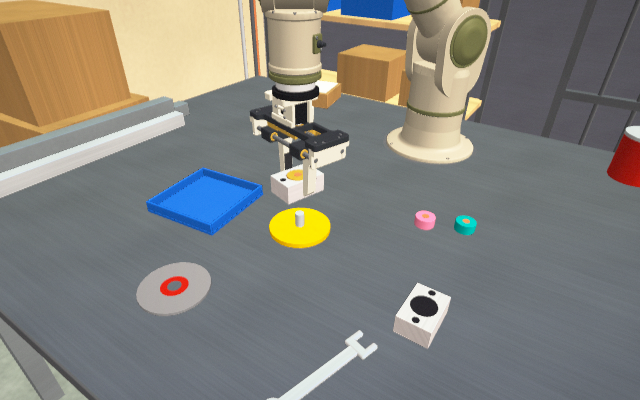

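The scene view shows the shoe held level at (298,183), above the post at (300,218). I'll lower it in stages, watching the force.

Emit:
{"op": "move_arm", "data": {"targets": [0.002,0.001,0.02,0,0.002,0.001,0.035,0,0.002,0.001,0.045,0,0.002,0.001,0.052,0,0.002,0.001,0.057,0,0.002,0.001,0.06,0,0.002,0.001,0.06,0]}}

```text
time: 7.7
eef_pos: [0.5269, -0.0666, 0.0595]
tcp_rot: [-3.142, -0.0, 2.84]
wrist_force: [-0.1, -0.4, -5.2]
gripper_width: 0.576
```

Emit:
{"op": "move_arm", "data": {"targets": [0,0,0.003,0,0,0,0.006,0,0,0,0.009,0,0,0,0.012,0,0,0,0.014,0,0,0,0.015,0,0,0,0.015,0]}}

```text
time: 8.4
eef_pos: [0.5267, -0.0666, 0.0445]
tcp_rot: [-3.142, -0.0, 2.84]
wrist_force: [-0.9, 0.2, -3.3]
gripper_width: 0.578
```

```bash
python3 -c "
from h import *
wrist('pics/w4.png')
go(.5275,-.0665,.042,2.84)"
```

```text
t 8.45 pos [ 0.5268 -0.0666  0.0446] rot [-3.142 -0.     2.84 ] q [ 0.37  0.73 -0.51  2.16  0.84  0.45  0.45] F [ 0.7  0.3 -2.2] g 0.577
shift [-0.0007  0.0003  0.0026] spin -0.0 dist 0.003
```

View pics/w4.png

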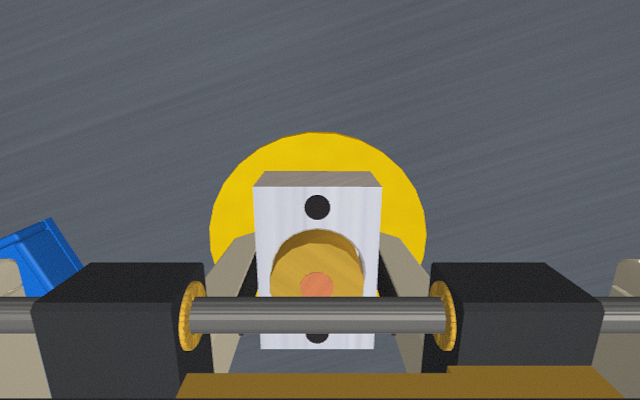

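The wrist force has dropped from -5.2 to about -2.7 N, so the post is now carrying the pad. I'll go the last few millimetres.

Emit:
{"op": "move_arm", "data": {"targets": [0,0,0.001,0,0,0,0.002,0,0,0,0.003,0,0,0,0.004,0,0,0,0.004,0,0,0,0.004,0]}}

```text
time: 9.05
eef_pos: [0.5268, -0.0666, 0.0416]
tcp_rot: [-3.141, 0.001, 2.84]
wrist_force: [-3.4, 0.7, 13.6]
gripper_width: 0.575
```

The upward force is 13.6 N, so the shoe is home on the plate. I'll release it, rise, and look.

Emit:
{"op": "move_arm", "data": {"targets": [0,0,-0.001,0,0,0,-0.001,0,0,0,-0.001,0,0,0,-0.001,0,0,0,-0.001,0,0,0,-0.001,0], "hand": 1}}

```text
time: 9.65
eef_pos: [0.5268, -0.0666, 0.0415]
tcp_rot: [3.142, -0.0, 2.84]
wrist_force: [0.1, 0.7, -1.1]
gripper_width: 0.99
```

Emit:
{"op": "move_arm", "data": {"targets": [0,0,-0.02,0,0,0,-0.05,0,0,0,-0.08,0,-0.0,0,-0.1,0,0,0,-0.11,0,0,0,-0.11,0,0,0,-0.11,0]}}

```text
time: 10.35
eef_pos: [0.5265, -0.0669, 0.1509]
tcp_rot: [-3.141, -0.001, 2.84]
wrist_force: [0.2, -0.4, 0.1]
gripper_width: 0.994
```

```bash
python3 -c "
from h import *
im,K,T=wrist('pics/w5.png')
hsv=cv2.cvtColor(im,cv2.COLOR_BGR2HSV)
for c in cents(cv2.inRange(hsv,(0,0,190),(180,40,255)),1000):
    P=planepts(K,T,c,.044);print('white',c.reshape(-1,2).mean(0),cv2.minAreaRect(P))
for c in cents(cv2.inRange(hsv,(15,90,120),(25,200,255)),300):
    P=planepts(K,T,c,.058);print('brass',c.reshape(-1,2).mean(0),cv2.minEnclosingCircle(P))
cv2.imwrite('pics/s5.png',cv2.resize(get_image('scene')[150:270,220:400],None,fx=4,fy=4))
go(.527,-.0665,.0715,2.84)"
```

```text
white [317.44411765 201.11764706] ((0.5271773338317871, -0.06666982918977737), (0.0537351593375206, 0.07909098267555237), 72.66727447509766)
brass [465.27354839 383.90580645] ((0.7227383255958557, 0.0005947425961494446), 0.15080446004867554)
brass [542.28 320.08] ((0.6646583080291748, 0.07146009802818298), 0.030882377177476883)
brass [101.3 315.8] ((0.5618293881416321, -0.253452330827713), 0.034190159291028976)
brass [317.25       204.19444444] ((0.5253916382789612, -0.06569653749465942), 0.021715927869081497)
t 10.45 pos [ 0.5262 -0.0666  0.1505] rot [-3.141e+00 -2.000e-03  2.840e+00] q [ 0.51  0.59 -0.71  2.1   0.62  0.67  0.65] F [-0.9 -0.9 -0. ] g 0.998
shift [-0.0008  0.0004  0.079 ] spin -0.0 dist 0.079
```

View pics/w5.png

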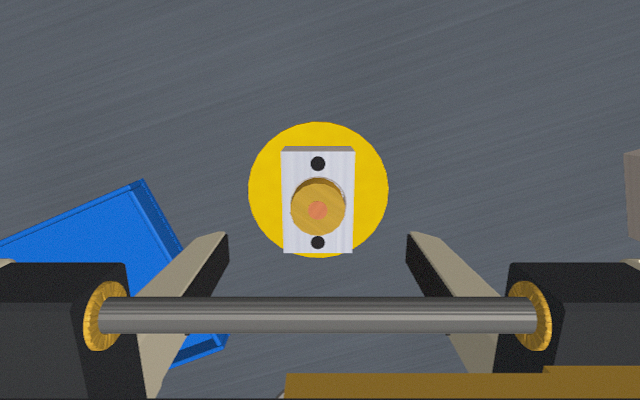

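View pics/s5.png

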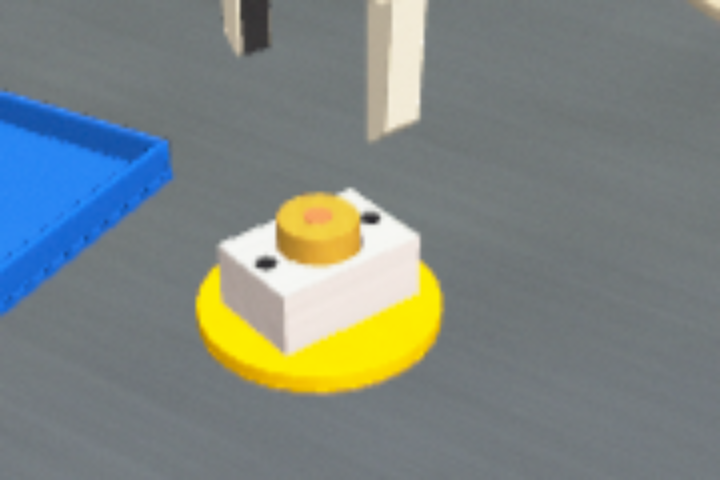

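The scene crop shows the pad standing proud and level at (318,228) and the shoe flat on the plate. I'll take the pad with the fingertips about 2.5 mm above the shoe's top.

Emit:
{"op": "move_arm", "data": {"targets": [0,0,0.03,0,0,0,0.055,0,0,0,0.067,0,0,0,0.074,0,0,0,0.078,0,0,0,0.079,0,0,0,0.079,0]}}

```text
time: 11.15
eef_pos: [0.5271, -0.0666, 0.073]
tcp_rot: [3.142, 0.001, 2.84]
wrist_force: [0.3, -0.3, 0.2]
gripper_width: 1.004
```

Emit:
{"op": "move_arm", "data": {"targets": [0,0,0,0,0,0,0,0,0,0,0,0,0,0,0,0,0,0,0,0,0,0,0,0,0,0,0,0,0,0,0,0], "hand": -1}}

```text
time: 11.95
eef_pos: [0.5267, -0.0666, 0.0726]
tcp_rot: [-3.141, -0.0, 2.84]
wrist_force: [-0.2, -0.3, -0.4]
gripper_width: 0.421
```

```bash
python3 -c "
from h import *
wrist('pics/w6.png')
go(.565,-.281,.12,2.84)"
```

```text
t 12.0 pos [ 0.5268 -0.0666  0.0726] rot [-3.142 -0.     2.84 ] q [ 0.41  0.69 -0.57  2.15  0.78  0.51  0.51] F [-0.7  0.1  0.8] g 0.421
shift [-0.1002 -0.1933 -0.0474] spin -0.0 dist 0.223
```

View pics/w6.png

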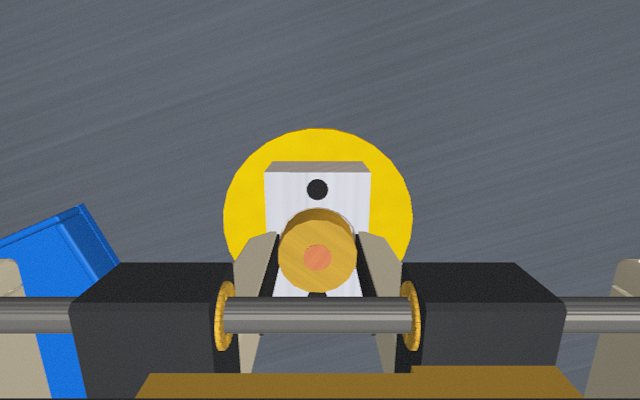

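Gripped at 39–40 mm; the pad sits between the fingers at (317,257). I'll lift it straight up, slowly at first.

Emit:
{"op": "move_arm", "data": {"targets": [0,0,-0.002,0,0,0,-0.005,0,0,0,-0.01,0,0,0,-0.018,0,0,0,-0.03,0,0,0,-0.05,0,0,0,-0.06,0,0,0,-0.06,0]}}

```text
time: 12.8
eef_pos: [0.5276, -0.0668, 0.1343]
tcp_rot: [3.141, 0.003, 2.839]
wrist_force: [0.1, 0.5, -1.8]
gripper_width: 0.419
```

```bash
python3 -c "
from h import *
wrist('pics/w7.png')
cv2.imwrite('pics/s7.png',cv2.resize(get_image('scene')[130:270,200:400],None,fx=4,fy=4))
go(.565,-.281,.13,2.84)"
```

```text
t 12.9 pos [ 0.5267 -0.0669  0.1327] rot [-3.141e+00  1.000e-03  2.839e+00] q [ 0.49  0.61 -0.68  2.11  0.66  0.64  0.62] F [-0.1 -0.4 -2.3] g 0.427
shift [-0.1003 -0.193   0.0028] spin -0.001 dist 0.217
```

View pics/s7.png

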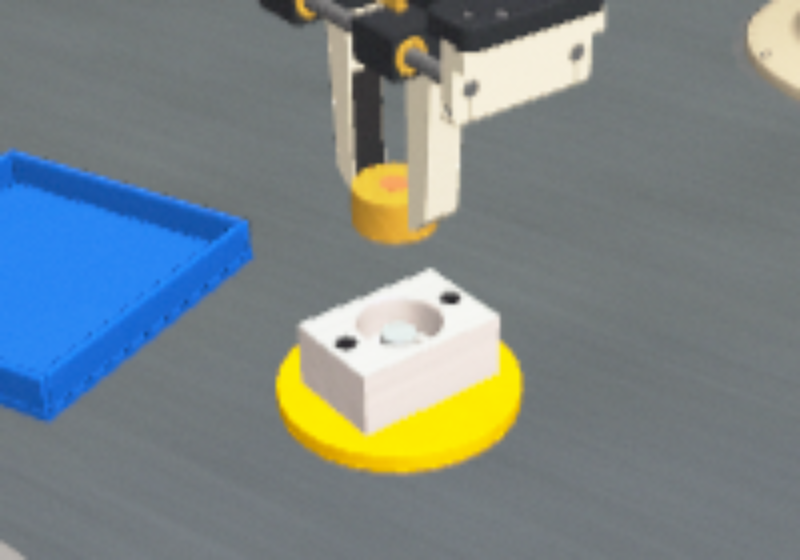

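View pics/w7.png

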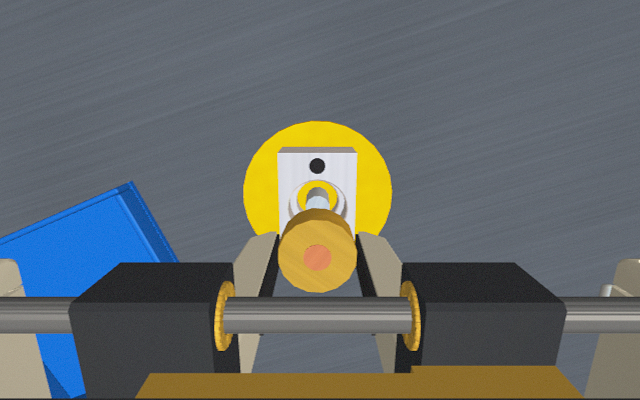

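The pad is out and level. The empty shoe is still home with the post in its hole, at (400,335) in the scene crop. I'll carry the pad to the tray centre.

Emit:
{"op": "move_arm", "data": {"targets": [-0.015,-0.03,0,0,-0.035,-0.065,0,0,-0.055,-0.105,0,0,-0.075,-0.145,0,0,-0.09,-0.175,0,0,-0.1,-0.193,0,0,-0.1,-0.193,0,0,-0.1,-0.193,0,0]}}

```text
time: 13.7
eef_pos: [0.5643, -0.2803, 0.1315]
tcp_rot: [3.141, -0.002, 2.839]
wrist_force: [-0.9, 0.6, -1.6]
gripper_width: 0.421
```

```bash
python3 -c "
from h import *
wrist('pics/w8.png')
go(.565,-.281,.0405,2.84)"
```

```text
t 13.75 pos [ 0.5645 -0.2795  0.1319] rot [ 3.141e+00 -1.000e-03  2.841e+00] q [ 0.82  0.72 -0.7   1.89  0.64  0.78  1.03] F [-0.6  0.6 -2.3] g 0.423
shift [-0.001  -0.0014  0.0914] spin 0.001 dist 0.091
```

View pics/w8.png

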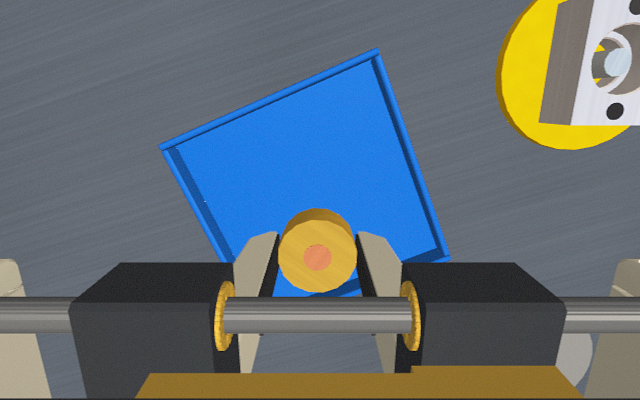

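The wrist view shows the pad over the tray interior. I'll lower it.

Emit:
{"op": "move_arm", "data": {"targets": [-0.001,-0.001,0.03,0,-0.001,-0.001,0.055,0,-0.001,-0.001,0.07,0,-0.001,-0.001,0.08,0,-0.001,-0.001,0.086,0,-0.001,-0.001,0.089,0,-0.001,-0.001,0.091,0,-0.001,-0.001,0.091,0]}}

```text
time: 14.55
eef_pos: [0.5658, -0.282, 0.042]
tcp_rot: [-3.141, 0.001, 2.84]
wrist_force: [0.2, 0.3, -1.5]
gripper_width: 0.419
```

Emit:
{"op": "move_arm", "data": {"targets": [0,0,0.001,0,0,0,0.001,0,0,0,0.001,0]}}

```text
time: 14.85
eef_pos: [0.5656, -0.282, 0.0408]
tcp_rot: [-3.141, 0.0, 2.84]
wrist_force: [-0.0, -0.0, -1.4]
gripper_width: 0.419
```

Emit:
{"op": "move_arm", "data": {"targets": [0,0,0.001,0,0,0,0.001,0,0,0,0.0015,0,0,0,0.0015,0]}}

```text
time: 15.25
eef_pos: [0.5657, -0.282, 0.0396]
tcp_rot: [-3.141, 0.0, 2.84]
wrist_force: [-1.8, 0.1, 4.1]
gripper_width: 0.42
```

Light contact at +4 N. I'll release and withdraw.

Emit:
{"op": "move_arm", "data": {"targets": [0,0,0,0,0,0,0,0,0,0,0,0,0,0,0,0,0,0,0,0,0,0,0,0], "hand": 1}}

```text
time: 15.85
eef_pos: [0.5655, -0.2818, 0.039]
tcp_rot: [3.142, -0.0, 2.84]
wrist_force: [0.6, 0.3, 0.7]
gripper_width: 0.891
```

Emit:
{"op": "move_arm", "data": {"targets": [0,0,-0.01,0,0,0,-0.03,0,0,0,-0.06,0,0,0,-0.1,0,0,0,-0.13,0,0,0,-0.15,0,0,0,-0.15,0,0,0,-0.15,0]}}

```text
time: 16.65
eef_pos: [0.5654, -0.282, 0.1896]
tcp_rot: [-3.141, 0.001, 2.84]
wrist_force: [-1.3, 0.3, -0.9]
gripper_width: 1.0
```

```bash
python3 -c "
from h import *
im,K,T=wrist('pics/w9.png')
hsv=cv2.cvtColor(im,cv2.COLOR_BGR2HSV)
for c in cents(cv2.inRange(hsv,(15,90,120),(25,200,255)),300):
    P=planepts(K,T,c,.025);print('brass',c.reshape(-1,2).mean(0),cv2.minEnclosingCircle(P))
for c in cents(cv2.inRange(hsv,(0,0,190),(180,40,255)),1000):
    P=planepts(K,T,c,.044);print('white',c.reshape(-1,2).mean(0),cv2.minAreaRect(P))
s=get_image('scene');cv2.imwrite('pics/s9.png',cv2.resize(s[130:270,130:350],None,fx=3.5,fy=3.5))
go(.565,-.281,.2,2.84)"
```

```text
brass [465.25677419 383.87096774] ((0.842579185962677, -0.2004789113998413), 0.19680896401405334)
brass [540.82926829 319.05853659] ((0.7657208442687988, -0.10950936377048492), 0.04188496619462967)
brass [101.29850746 315.63681592] ((0.6331824064254761, -0.5323182344436646), 0.04464758187532425)
brass [317.70454545 182.84090909] ((0.5647395253181458, -0.28067073225975037), 0.021052086725831032)
white [564.88538682  63.22636103] ((0.5268137454986572, -0.06522370874881744), (0.05375972017645836, 0.0800371766090393), 72.63671112060547)
t 16.75 pos [ 0.5649 -0.2819  0.1883] rot [-3.142e+00 -1.000e-03  2.840e+00] q [ 0.86  0.66 -0.75  1.84  0.57  0.88  1.09] F [ 0.5 -0.2 -0.6] g 0.996
shift [ 0.0002  0.0009 -0.0117] spin -0.0 dist 0.012
```

View pics/s9.png

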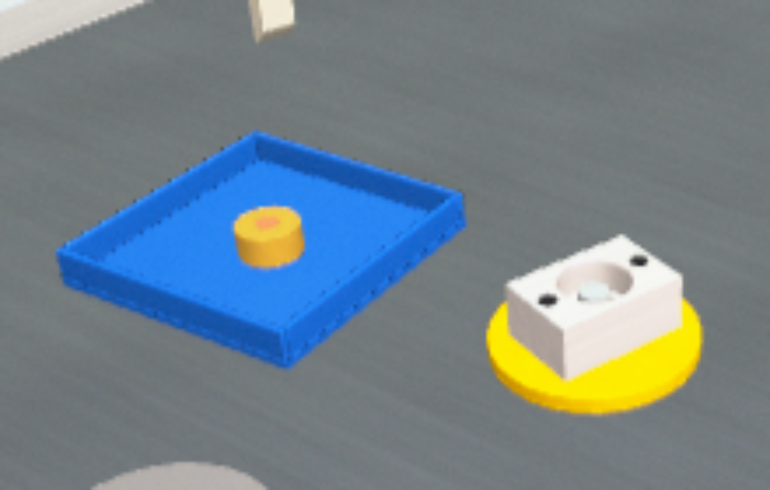

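View pics/w9.png

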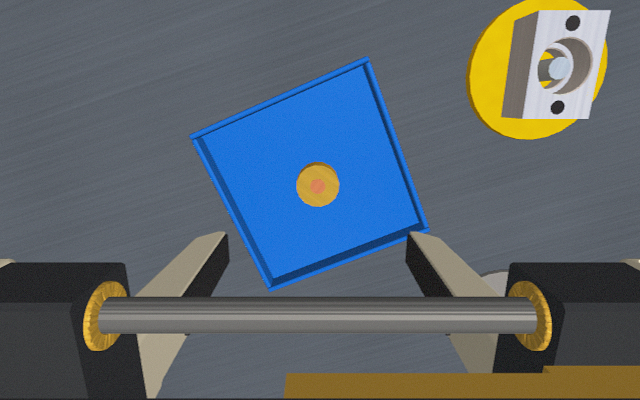

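The pad lies flat at the tray centre, at (268,237) in the scene crop. The shoe is home with the post visible in its hole at (595,290), and the gripper is clear. I'm handing in.

```bash
python3 -c "
from plant import *
print(sign_off())"
```

```text
the job is handed in; nothing more can be done
None
```

I set the brass-centred shoe fully home over the stand's post, which pushed the pad up. I then lifted the pad out, laid it in the blue tray, and handed the job in at about 17 s; `sign_off()` gives no verdict.

- **Shoe:** it is at (0.527, -0.065), within about 2 mm of the measured post, and sits flat with the post visible in its hole. The upward force when it reached the plate was about 14 N.
- **Pad:** it lies flat at (0.565, -0.281), at the measured tray centre. The gripper is open and about 15 cm above everything.
- **Disagreements:** the top and wrist cameras differed by about 2–3 mm on the shoe and stand positions, well inside the fit clearance, and I used the wrist values. My colour mask for the yellow plate found nothing in the wrist view, so the stand position there came from the post top alone.

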